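Take the finished rack out of the vial sampler

TASK

On the vial sampler, push the lock knob to the right to free the racks, hook a fingertip behind the lip of the rack that holds three vials and gently draw it along its lane all the way out until it meets the front wall. Then push the knob back to the left so that the bar locks the other two racks in again. Work with the fingertips only: lift nothing, keep every vial upright in its pocket, and leave the other racks and the things around as they are.

Things in the scene. Friction and masses are not known exactly. Their poses are not given: they have to be found in the camera images.
- sampler: white bench-top vial sampler, 371 x 272 mm, fixed. Origin: on the bench under the lock bar; x along the lanes, away from the robot, y left, z up. Deck at z = 22 mm; lanes centred at y = -23, 39, 101 mm, ribs 12 mm high between; front wall's inner face at x = -173 mm, 32 mm high; control panel at z = 34 mm, y = -54 to -141 mm; rear tower from x = 128 mm, 205 mm high
- needle_tip (a point): lower end of the sampler's fixed parked needle, 86 mm above the bench, at the sampler's x = 90, y = -96 mm; the arm that carries it (20 mm wide, 130 to 160 mm above the bench) runs from it back to the tower's carriage and reaches no farther forward than x = 82 mm
- lock_bar (a joint): slide of the lock bar across the lanes at sampler x = 0, in m: 0 = locked (a tooth 12 x 10 mm, 23 mm high, stands before each rack's pocket block and stops it), 0.018 = end stop, free (teeth between the lanes). Grows toward the sampler's -y (right); moves with 2 to 3 N, stays where left. Racks pass above 0.012. Locks again only when no pocket block stands at the bar
- lock_knob (a point): centre of the top of the lock bar's upright black knob, 16 mm in diameter, on the control panel; top 76 mm above the bench, black part down to 40 mm. It moves with the bar, at sampler x = 0 and y = -95 mm (locked) to -113 mm (free). To its left the nearest rack's pocket block may start at x = 8 mm, y = -41 mm
- rack_full: the rack holding three vials, in any of the three lanes: loose, slides on the deck between the ribs with 1.5 mm play a side, under 0.4 kg in all. White: pocket block 101 x 36 x 32 mm (x, y, z); before it (-x) a neck 10 mm wide, 6 mm high, 46 mm long, ending in an upright lip. Origin: centre of the block's underside, axes as the sampler's. Home: sampler x = 58.5 mm; out against the wall: -68.5 mm
- rack_full_lip (a point): middle of the top edge of the rear face of that rack's lip (a fingertip hooks behind this face and draws toward -x). Lip: 30 mm wide, 8 mm thick, top 78 mm above the bench (56 mm above the deck). Behind it 46 mm are free in x down to the low neck, then comes the block with the vials (tops 93 mm above the bench). 127 mm of draw to the wall
- rack_part: the same kind of rack, with one vial in its middle pocket; stays home
- rack_empty: the same kind of rack, empty; stays home
- vial_a: capped glass vial, 27 mm in diameter, 66 mm high, loose in the front pocket of the rack with three vials (pocket 29 x 29 mm, floor 5 mm above the rack's underside). Origin: centre of its underside, z up
- vial_b: the same, in the middle pocket of the rack with three vials
- vial_c: the same, in the rear pocket of the rack with three vials
- vial_d: the same, in the middle pocket of the rack with one vial
- beech_rack: bystander: empty wooden vial rack, 55 x 154 x 45 mm, left of the sampler; origin under its centre
- bench_timer: bystander: bench timer, 60 x 66 x 18 mm; origin under its centre
- roll: bystander: label roll, 62 mm in diameter, 25 mm high; origin under its centre
- bulb: bystander: rubber bulb, 50 mm in diameter, 80 mm high; origin under its centre
- slope_case: blue-lidded sloping sample case, fixed, 252 x 275 mm, 209 mm high at the back and about 35 mm at the front, standing left of the sampler; origin under its middle. Pass over it or in front of it; mills 224 mm high stand behind it

How it is judged:
On the way, in this order (a step that is already met when the one before it is completed fails the run):
1. the lock bar is pushed right to free the racks, all racks still home (value of joint lock_bar above 0.013 m and x of rack_full in the frame of sampler above 0.045 m), for 0.1 s.
2. the rack with three vials is drawn out to the front wall (within 11 mm) (x of rack_full in the frame of sampler below -0.0575 m and value of joint lock_bar above 0.008 m), for 0.2 s.
3. the lock bar is pushed back to locked (value of joint lock_bar below 0.004 m), for 0.2 s.
At the end, for the whole second after the job is handed in: The rack with three vials lies flat in its lane, drawn out to within 11 mm of the front wall and at rest; the lock bar is back within 4 mm of locked; the other two racks are home (within 8 mm); all four vials stand upright in their pockets (value of joint lock_bar below 0.004 m and x of rack_full in the frame of sampler below -0.0575 m and z of rack_full in the frame of sampler below 0.025 m and angle between the x axis of rack_full and the x axis of sampler, either way round below 0.08 rad and x of each of rack_part, rack_empty in the frame of sampler above 0.05 m and z of each of vial_a, vial_b, vial_c in the frame of rack_full below 0.012 m and angle between each of vial_a, vial_b, vial_c, vial_d's own z axis and vertical below 0.2 rad and z of vial_d in the frame of rack_part below 0.012 m and linear speed of rack_full below 0.01 m/s); the robot touches nothing.
It fails at once if a rack is lifted off the deck by more than 8 mm (z of any of rack_full, rack_part, rack_empty in the frame of sampler above 0.03 m).
It fails at once if another rack is drawn forward by more than 13 mm (x of any of rack_part, rack_empty in the frame of sampler below 0.045 m).
It fails at once if a vial is lifted by more than 10 mm or tipped (z of any of vial_a, vial_b, vial_c in the frame of rack_full above 0.015 m or z of vial_d in the frame of rack_part above 0.015 m or angle between any of vial_a, vial_b, vial_c, vial_d's own z axis and vertical above 0.4 rad).
It fails at once if the rack is yanked or rammed against the wall (fingers on the rack with more than 45 N) (contact force between the fingers and rack_full above 45 N).
It fails at once if a bystander is disturbed (moved by more than 20 mm) (distance of any of beech_rack, bench_timer, roll, bulb from where it was at the start of the episode above 0.02 m).
It also fails if it takes over 58 s, if anything falls off the work surface, if the arm or the gripper's body presses on something with over 40 N, if the wrist force passes 120 N, or if a joint passes its speed limit or range.

ROBOT

A 6-joint arm with a two-finger parallel gripper is mounted at the origin on a cart in front of the work surface, level with it; the furniture and walls round the work are solid. World frame = base frame: x ahead of the robot, y to its left, z up, the work surface at z = 0. Lengths are in m, angles in rad, forces in N, time in s.
With the tool pointing down it reaches from about 0.35 to 0.725 m from the base axis. Payload 4.3 kg.
Tool frame: the origin (TCP) lies on the mounting face of the last link; the fingertips stand 173 mm ahead of it and the grasp point (between the pads) lies bot.grasp_offset ahead of it (bot.grasp_offset is the distance from the TCP to the grasp point, in m); z points along the fingers, y is the line along which they close (so a half turn about z gives the same grasp; the last joint's range is limited). The gripper opens to 85 mm and grips with 20 to 120 N. Pads are 22 mm wide; open, the fingers measure 114 mm over their backs; the gripper's body (76 mm by 85 mm) begins 54 mm behind the grasp point. The pads swing forward as they close: fully open they stand 13 mm farther back than shut.
Start: joints at [1.074, 0.377, 0.081, 1.274, 0, 1.46], TCP at [0.217, 0.533, 0.405] pointing down, gripper open.
Joint ranges: [-2.72, 2.72], [-0.84, 1.66], [-1.02, 1.22], [-1.77, 2.12], [-1.37, 1.28], [-3.14, 3.14]. Speed limits (rad/s): [2.57, 2.57, 3.14, 3.14, 3.14, 3.14].

INTERFACE

Orientations are given as a rotation vector (axis times angle).
In Python, from station import bot gives the robot as it stands. The module is installed in compiled form; this text tells all that it offers. Calls block until the motion is done:
- bot.reach(position, orientation): joint-space move of the TCP to a pose.
- bot.servo_line(position, max_speed=0.15, rotation=None): straight line of the TCP; rotation=None keeps the orientation; max_speed is the mean speed in m/s.
- bot.goto_joints(angles): joint-space move.
- bot.grip(opening, grip_force=None): finger opening in m; grip_force is the grip in N (None keeps the last); returns when the fingers have stopped.
- bot.wait(seconds).
- bot.ik(position, orientation): joint angles nearest the present ones, or None.
- bot.state(): the state.
- bot.snapshot(name): name is "scene" or "top"; returns the picture (384x512x3 uint8, red, green, blue); there is no depth.
- bot.camera_info(name): a dict with "fx", "fy", "cx", "cy" (pixels), "D" ([k1, k2, p1, p2, k3] as OpenCV has them; the pictures are not rectified), "extrinsics" (4x4, takes a point from camera to world coordinates). Camera axes: x right, y up, looking along -z (the intrinsics and any distortion apply to the point x, -y, -z); pixel columns grow to the right and rows downward; lengths in m; the calibration is good to about 2 mm. A picture is of the moment at which its call begins. camera_info takes no time and is no camera call.
A pose or a line that the arm cannot do raises bot.Unreachable and nothing moves.
- bot.finish_job(): hands the job in; it is judged then, once.
The state is a dict: "time_s": time; "qpos": joint angles; "qvel": joint speeds; "effort": joint torques, N m; "tool_pos": TCP position; "eef_rot": TCP orientation; "force": force on the tool from outside, world axes, zero at the start; "torque": the same for the moment, N m; "finger_gap": finger opening in m; "finger_force": force on a finger pad.
Only numpy, scipy, OpenCV 4.12 (cv2) and the standard library are available. Lean on these libraries where they do the work, as an engineer would, in place of code of your own. Each camera call takes 0.05 s, during which the arm holds its last target. There are 200 camera calls.

## Working session

There is one attempt and no reset: what is moved stays moved. The work goes in short steps, each a Python script; the robot and the scene stay as the last script left them, time stands still between calls to the robot, and variables do not carry over. Pictures are saved under pics/ and viewed, at most 10 in all, crops included, and the job is handed in when it is done.

```bash
mkdir -p pics; python3 - <<'E'
from station import bot
import cv2,numpy as np
for n in("scene","top"):
    p=bot.snapshot(n); cv2.imwrite(f"pics/{n}0.png",cv2.resize(p[:,:,::-1],(800,600),interpolation=cv2.INTER_CUBIC)); np.save(f"pics/{n}0.npy",p)
    c=bot.camera_info(n); print(n,{k:np.round(v,4).tolist() for k,v in c.items()})
s=bot.state(); print(bot.grasp_offset,{k:np.round(v,3).tolist() for k,v in s.items()})
E
```

```text
scene {'fx': 418.3672, 'fy': 418.3672, 'cx': 254.5995, 'cy': 183.3875, 'D': [-0.1541, 0.0, 0.0, 0.0, 0.0], 'extrinsics': [[0.9138, 0.295, -0.279, 0.2489], [-0.4058, 0.689, -0.6004, -0.614], [0.0151, 0.6619, 0.7494, 0.8663], [0.0, 0.0, 0.0, 1.0]]}
top {'fx': 481.7637, 'fy': 481.7637, 'cx': 255.9634, 'cy': 190.4717, 'D': [0.0517, 0.0, 0.0, 0.0, 0.0], 'extrinsics': [[-0.0755, 0.9725, -0.2204, 0.3099], [-0.9971, -0.073, 0.0194, 0.0082], [0.0028, 0.2213, 0.9752, 1.1621], [0.0, 0.0, 0.0, 1.0]]}
0.1547 {'time_s': 0.1, 'qpos': [1.074, 0.378, 0.08, 1.274, -0.0, 1.46], 'qvel': [-0.0, -0.003, 0.001, -0.001, -0.001, 0.002], 'effort': [0.001, -46.469, 27.058, 0.012, -0.0, 0.0], 'tool_pos': [0.217, 0.532, 0.404], 'eef_rot': [-0.604, -3.083, 0.003], 'force': [-0.336, 0.402, 0.683], 'torque': [-0.033, -0.062, 0.032], 'finger_force': 0.0, 'finger_gap': 0.086}
```

View pics/scene0.png

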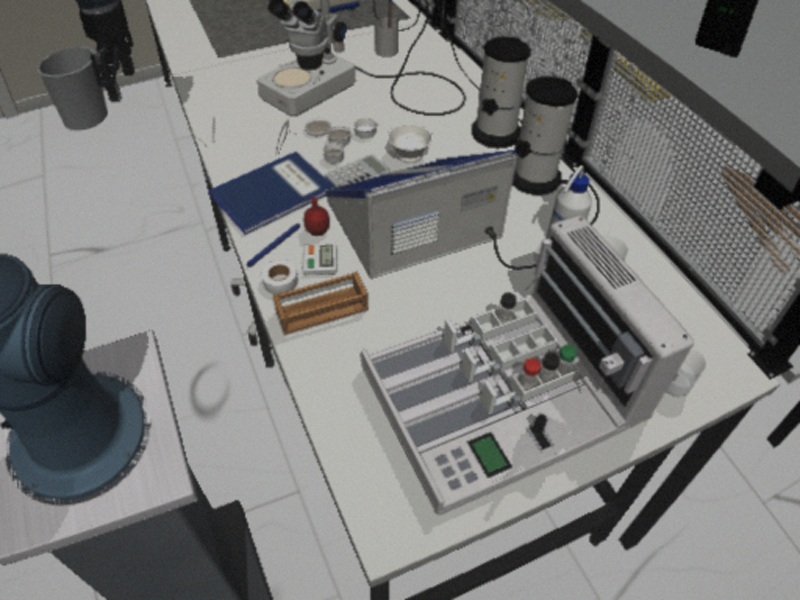

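View pics/top0.png

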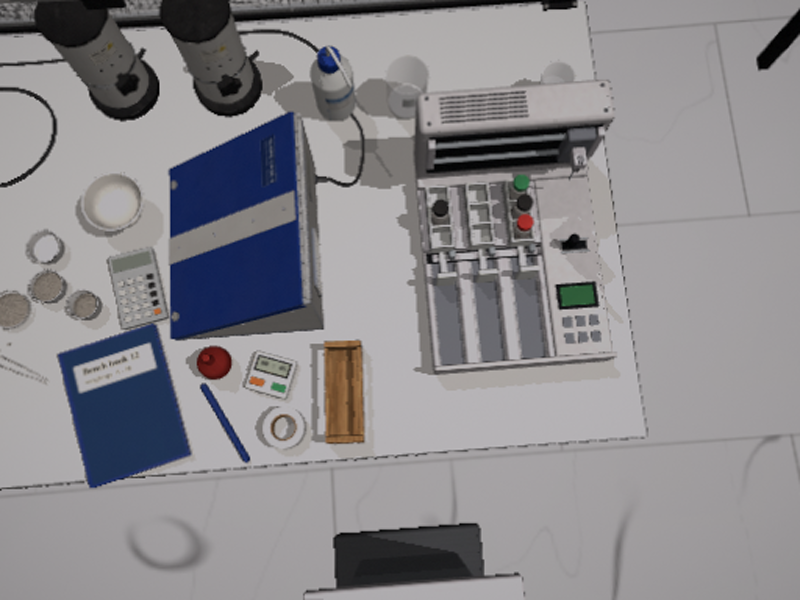

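The top view shows the three-vial rack (red, black and green caps) in the rightmost lane, next to the knob at about (573,240). I'll enlarge both views.

```bash
python3 - <<'E'
import cv2,numpy as np
t=np.load("pics/top0.npy")[100:245,260:405,::-1]; cv2.imwrite("pics/topc.png",cv2.resize(t,None,fx=4,fy=4,interpolation=cv2.INTER_CUBIC))
s=np.load("pics/scene0.npy")[180:330,225:425,::-1]; cv2.imwrite("pics/scenec.png",cv2.resize(s,None,fx=4,fy=4,interpolation=cv2.INTER_CUBIC))
E
```

```text
(no output)
```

View pics/topc.png

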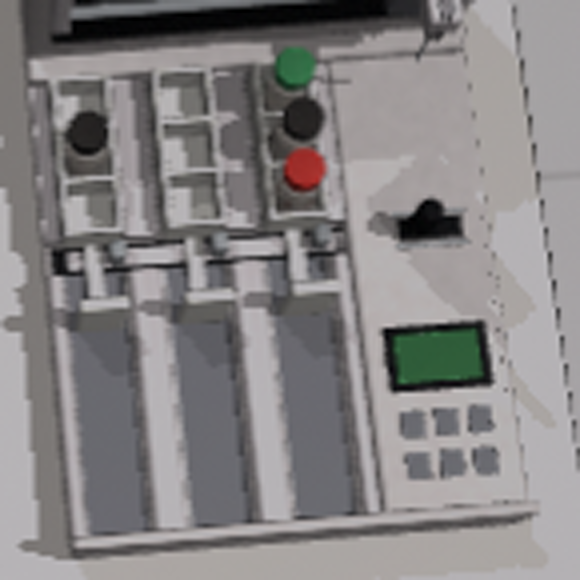

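View pics/scenec.png

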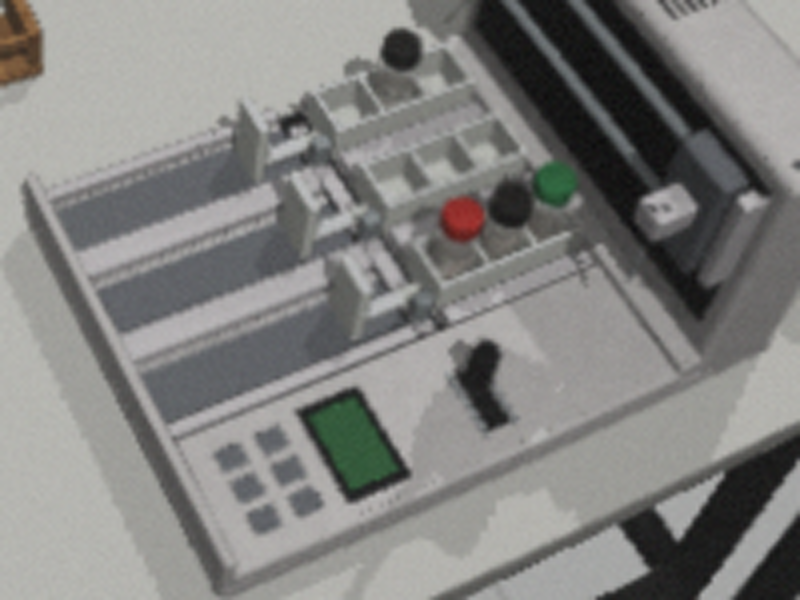

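The three-vial rack is in the right lane. In the top crop the caps are at red (305,169), black (303,119) and green (295,67), and the knob top is at (430,208). I'll fit the sampler pose from both views and overlay the result.

```bash
cat > h.py <<'E'
import numpy as np,cv2
from scipy.spatial.transform import Rotation as R
def proj(c,P):
    E=c["extrinsics"]; p=(np.asarray(P)-E[:3,3])@E[:3,:3]; p=p*[1,-1,-1]
    K=np.array([[c["fx"],0,c["cx"]],[0,c["fy"],c["cy"]],[0,0,1]])
    return cv2.projectPoints(p,np.zeros(3),np.zeros(3),K,np.array(c["D"],float))[0][:,0]
def s2w(pose,P):
    x,y,a=pose; P=np.atleast_2d(P); c,s=np.cos(a),np.sin(a)
    return np.c_[x+c*P[:,0]-s*P[:,1],y+s*P[:,0]+c*P[:,1],P[:,2]]
E
cat > fit.py <<'E'
from station import bot
from h import *
from scipy.optimize import least_squares
C={n:bot.camera_info(n) for n in("top","scene")}
off={"top":(260,100),"scene":(225,180)}
M=1e-3*np.array([[26,-23,93],[58.5,-23,93],[91,-23,93],[58.5,101,93],[0,-95,76],[-173,132,32],[-173,-54,32]])
O={"top":[(305,168),(303,118),(295,66),(87,131),(430,207),(75,538),(380,512)],
"scene":[(463,213),(512,195),(556,178),(402,44),(486,349),(38,180),(178,436)]}
w=np.array([1,1,1,1,1,0,0])[:,None]
f=lambda p:np.concatenate([(((np.array(O[n])+.5)/4-.5+off[n]-proj(C[n],s2w(p[:3],M)))*w).ravel() for n in O])
r=least_squares(f,[.55,-.25,0],loss="soft_l1"); print(r.x,np.round(f(r.x).reshape(2,-1,2),1).tolist())
np.save("pose.npy",r.x)
tp={"top":"topc","scene":"scenec"}
for n in O:
    im=cv2.imread(f"pics/{tp[n]}.png")
    def line(P,col):
        q=((proj(C[n],s2w(r.x,np.array(P)*1e-3))-off[n]+.5)*4-.5)
        cv2.polylines(im,[np.round(q).astype(int)],False,col,1,cv2.LINE_AA)
    for y in(-23,39,101):
        line([(-38,y-15,78),(-38,y+15,78),(-46,y+15,78),(-46,y-15,78),(-38,y-15,78)],(0,0,255))
        line([(8,y-18,54),(8,y+18,54),(109,y+18,54),(109,y-18,54),(8,y-18,54)],(255,0,0))
    line([(-173,131,32),(-173,-141,32)],(0,160,0))
    t=np.linspace(0,6.3,30); line(np.c_[8*np.cos(t),-95+8*np.sin(t),76+0*t],(0,255,255))
    line([(128,131,205),(128,-141,205)],(255,0,255))
    for P in M[:4]*1e3: line(np.c_[P[0]+13.5*np.cos(t),P[1]+13.5*np.sin(t),93+0*t],(0,255,0))
    cv2.imwrite(f"pics/{n}_ov.png",im)
E
python3 fit.py
```

```text
[ 0.62749846 -0.18532664  0.00465251] [[[-0.4, -0.0], [0.7, 0.7], [0.2, 0.7], [-0.5, -0.1], [0.2, -0.8], [0.0, -0.0], [-0.0, -0.0]], [[0.1, -0.5], [0.3, -0.2], [-0.4, 0.3], [0.2, -0.1], [0.1, 0.2], [0.0, -0.0], [0.0, -0.0]]]
```

View pics/top_ov.png

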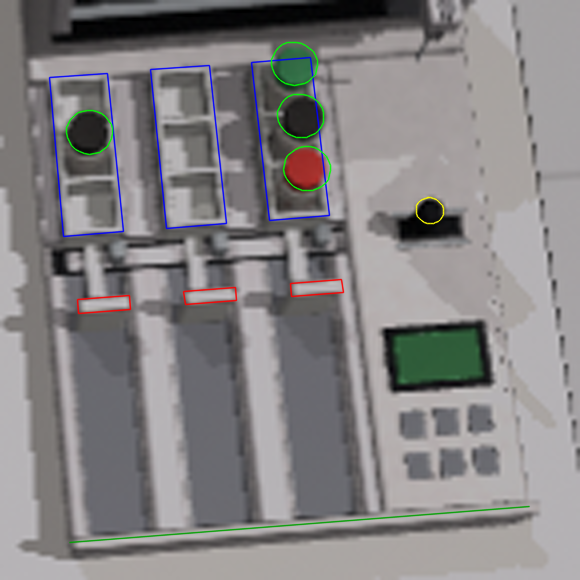

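View pics/scene_ov.png

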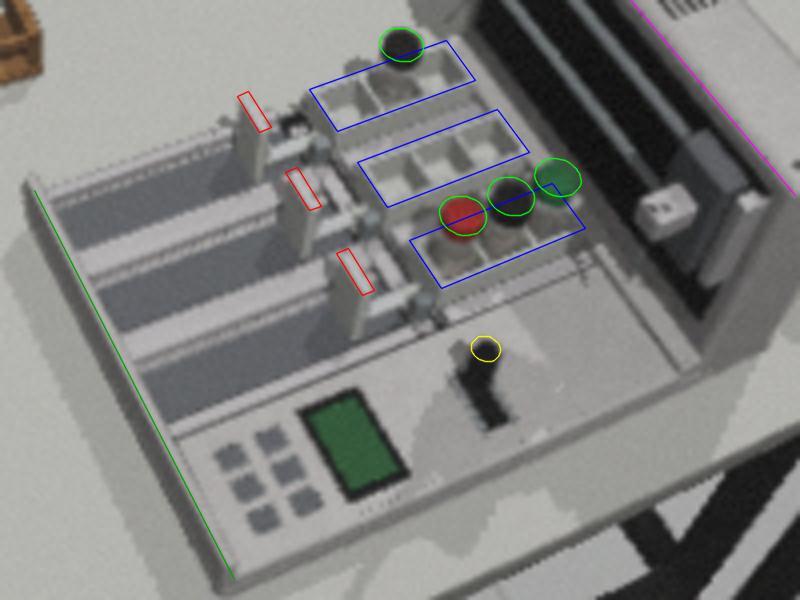

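The overlay matches both views to within a few mm: the lips, caps and knob all line up. Next I'll move in and push the knob to the right.

```bash
cat >> h.py <<'E'
from station import bot
pose=np.load("pose.npy")
def rot(th):  # tool down, closing line at angle th in sampler frame
    th+=pose[2]; y=np.array([np.cos(th),np.sin(th),0]); z=np.array([0,0,-1.])
    return R.from_matrix(np.c_[np.cross(y,z),y,z]).as_rotvec()
def tp(x,y,z): # fingertip in sampler mm -> TCP world
    return s2w(pose,np.array([x,y,z])*1e-3)[0]+[0,0,.173]
def loc():
    p=bot.state()["tool_pos"]-np.array([pose[0],pose[1],.173]); c,s=np.cos(pose[2]),np.sin(pose[2])
    return np.round(1e3*np.array([c*p[0]+s*p[1],-s*p[0]+c*p[1],p[2]]),1)
def F():
    return np.array(bot.state()["force"])
def push(d,step,maxd,fstop,z,speed=.04):
    """advance the tip from here along sampler direction d in steps until the opposing force passes fstop"""
    d=np.array(d,float); st=loc(); f0=F(); n=0
    while n<maxd:
        n+=step; bot.servo_line(tp(*(np.r_[st[:2],z]+d*n)),max_speed=speed)
        f=-(F()-f0)@d; print(n,loc(),round(f,1),end=" | ")
        if f>fstop: break
    print("t",bot.state()["time_s"]); return n
E
python3 - <<'E'
from h import *
for a in [((0,-66,200),0),((0,-66,52),0),((0,-137,52),0),((-27,-23,42),np.pi/2),((-160,-23,42),np.pi/2)]:
    q=bot.ik(tp(*a[0]),rot(a[1])); print(None if q is None else np.round(q,2))
bot.grip(0.0)
p=np.array(bot.state()["tool_pos"]); bot.servo_line([p[0],p[1],.47],.2)
bot.reach(tp(-60,-66,240),rot(0)); print(loc(),bot.state()["time_s"])
bot.reach(tp(0,-66,150),rot(0)); bot.servo_line(tp(0,-64,52),.12)
s=bot.state(); print(loc(),F().round(1),s["finger_gap"],s["time_s"])
cv2.imwrite("pics/s1.png",cv2.resize(bot.snapshot("scene")[150:310,240:440,::-1],None,fx=3,fy=3,interpolation=cv2.INTER_CUBIC))
E
```

```text
[-0.47  0.61  0.37  1.33  0.    1.09]
[-0.47  0.68  0.1   1.    0.    1.09]
[-0.56  0.74  0.21  1.05  0.    1.  ]
[-0.43  0.61 -0.05  0.91  0.   -0.44]
[-0.54  0.4  -0.42  0.76  0.   -0.55]
[-59.7 -65.2 240.1] 4.3583
[  0.4 -64.3  53.4] [-0.6 -0.6  1.5] 0.000206188719414859 5.8333
```

View pics/s1.png

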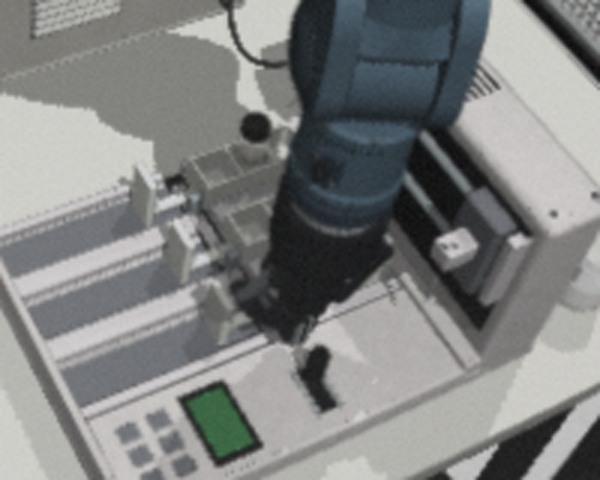

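The fingertip is just left of the knob at crop (318,360) and touches nothing, so I can push right.

```bash
python3 - <<'E'
from h import *
bot.servo_line(tp(0,-72,52),.06)
push([0,-1,0],2,30,9,52)
s=loc(); bot.servo_line(tp(0,s[1]+8,52),.08)
cv2.imwrite("pics/s2.png",cv2.resize(bot.snapshot("top")[100:245,260:405,::-1],None,fx=4,fy=4,interpolation=cv2.INTER_CUBIC))
E
```

```text
2 [  0.2 -74.9  52. ] 1.1 | 4 [  0.2 -76.7  51.9] 0.2 | 6 [  0.2 -78.5  51.9] 1.3 | 8 [  0.2 -80.7  51.9] 1.6 | 10 [  0.2 -82.8  51.9] 1.7 | 12 [  0.2 -84.9  52. ] 1.6 | 14 [  0.2 -86.9  52. ] 1.1 | 16 [  0.2 -88.9  52. ] 1.5 | 18 [  0.2 -90.9  52. ] 2.0 | 20 [  0.2 -92.9  52. ] 1.3 | 22 [  0.2 -94.4  52. ] 4.1 | 24 [  0.2 -95.1  51.9] 9.6 | t 9.1667
```

The knob met its end stop at tip y = -94.4 mm, exactly as predicted. Next, hook behind the lip.

```bash
python3 - <<'E'
from h import *
s=loc(); bot.servo_line(tp(s[0],s[1],140),.2)
bot.reach(tp(-21,-22,140),rot(np.pi/2))
bot.servo_line(tp(-21,-22,85),.15); f=F(); 
for z in (70,55,44):
    bot.servo_line(tp(-21,-22,z),.08); print(loc(),(F()-f).round(1))
push([-1,0,0],1,10,1.2,44,.03)
cv2.imwrite("pics/s3.png",cv2.resize(bot.snapshot("scene")[150:310,240:440,::-1],None,fx=3,fy=3,interpolation=cv2.INTER_CUBIC))
E
```

```text
[-21.  -22.   70.2] [-1.   0.   0.7]
[-21.4 -21.8  54.5] [-1.3 -0.3  0.6]
[-21.3 -21.9  43.5] [-0.9  1.8  1. ]
1 [-22.2 -22.   44.4] 0.2 | 2 [-23.3 -21.9  44.1] 0.2 | 3 [-24.4 -21.9  44. ] -0.5 | 4 [-25.2 -21.9  44. ] 1.8 | t 13.8833
```

View pics/s3.png

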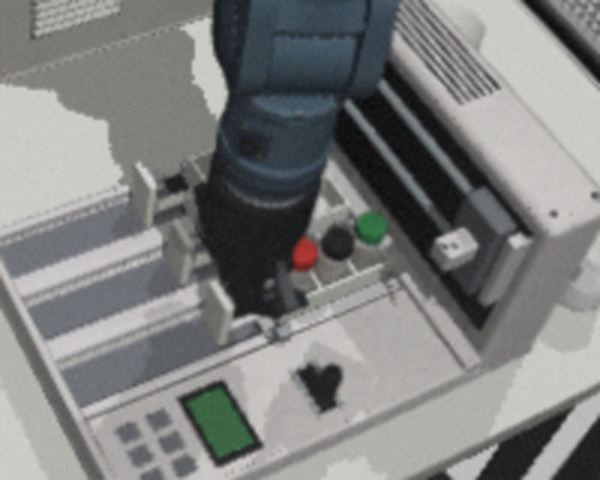

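The finger is behind the lip, clear of the vials, and the knob is at the right. Draw slowly, finishing in small force-guarded steps.

```bash
python3 - <<'E'
from h import *
y=loc()[1]; f=F()
for x in (-35,-60,-90,-120,-144):
    bot.servo_line(tp(x,-22,44),.04); print(loc(),(F()-f).round(1))
push([-1,0,0],1,14,6,44,.02)
s=loc(); bot.servo_line(tp(s[0]+8,s[1],44),.05); print(loc())
bot.servo_line(tp(s[0]+8,s[1],150),.12)
cv2.imwrite("pics/s4.png",cv2.resize(bot.snapshot("scene")[150:330,220:440,::-1],None,fx=3,fy=3,interpolation=cv2.INTER_CUBIC)); print(bot.state()["time_s"])
E
```

```text
[-35.7 -22.   44. ] [-0.3 -0.4  0.9]
[-60.4 -22.   43.9] [-1.5 -1.7  0.1]
[-90.3 -22.   43.9] [-1.2 -0.5  0.3]
[-120.3  -21.9   43.9] [-0.8 -0.8  0.4]
[-144.4  -21.9   43.9] [-0.4 -0.8  0.5]
1 [-145.4  -21.9   44. ] 0.5 | 2 [-146.2  -22.    44. ] 1.3 | 3 [-147.3  -21.9   44. ] 1.6 | 4 [-148.4  -21.9   44.1] 0.6 | 5 [-149.5  -21.9   44.1] 0.9 | 6 [-150.4  -21.9   44.1] 1.0 | 7 [-151.4  -21.9   44.1] -0.1 | 8 [-152.   -22.    44.1] 3.7 | 9 [-152.3  -22.    44.1] 5.7 | 10 [-152.7  -22.1   44.2] 8.4 | t 20.15
[-145.1  -21.9   43.7]
21.575
```

View pics/s4.png

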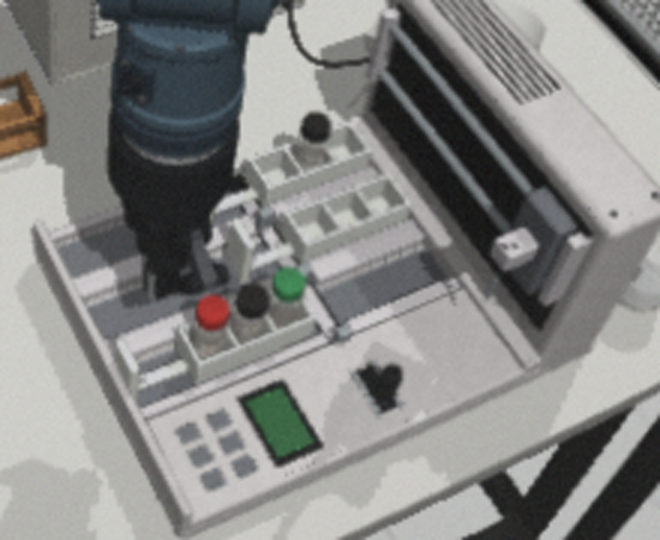

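The rack sits against the front wall with all vials upright, and the other two racks are home. Now push the knob back to the left.

```bash
python3 - <<'E'
from h import *
bot.reach(tp(-40,-140,150),rot(0)); bot.servo_line(tp(0,-140,130),.15); bot.servo_line(tp(0,-140,52),.12); print(loc())
push([0,1,0],2,32,9,52)
s=loc(); bot.servo_line(tp(0,s[1]-9,52),.08); bot.servo_line(tp(0,s[1]-9,150),.15); bot.reach(tp(-120,-66,240),rot(0))
bot.wait(.3)
cv2.imwrite("pics/s5.png",cv2.resize(bot.snapshot("scene")[150:330,220:440,::-1],None,fx=3,fy=3,interpolation=cv2.INTER_CUBIC)); print(bot.state()["time_s"],F().round(1))
E
```

```text
[   0.2 -140.3   53.1]
2 [   0.6 -138.4   53. ] -0.6 | 4 [   0.2 -136.1   52.1] -1.1 | 6 [   0.2 -134.1   51.9] -0.9 | 8 [   0.2 -132.2   52. ] -1.8 | 10 [   0.2 -130.5   52.1] 2.2 | 12 [   0.2 -128.3   52. ] 1.6 | 14 [   0.2 -126.1   52. ] 0.1 | 16 [   0.2 -124.1   52. ] 0.5 | 18 [   0.2 -122.    52. ] 0.1 | 20 [   0.2 -120.1   52. ] -0.4 | 22 [   0.2 -118.1   52. ] -0.0 | 24 [   0.2 -116.1   52. ] 0.9 | 26 [   0.2 -114.1   52. ] 0.7 | 28 [   0.2 -113.3   52.1] 4.3 | 30 [   0.2 -112.5   52.2] 8.7 | 32 [   0.2 -111.9   52.3] 11.7 | t 28.1667
30.3083 [0.1 0.5 0.6]
```

View pics/s5.png

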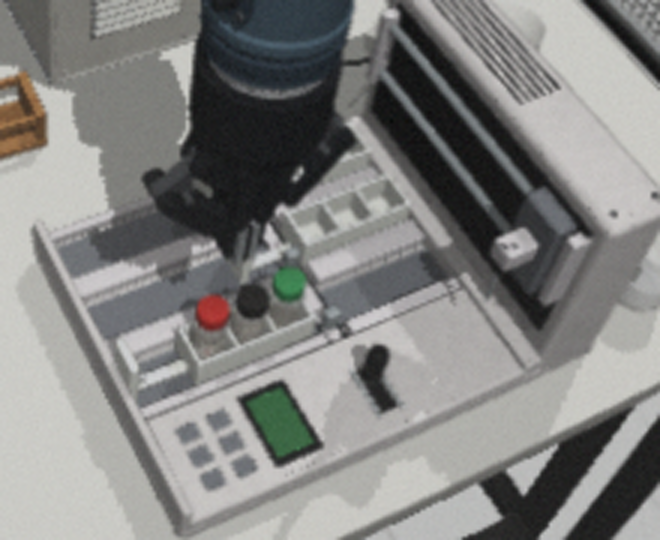

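The knob is back at the left against its end stop. The three-vial rack is out at the wall with its vials upright, and the arm is clear.

```bash
python3 -c "
from station import bot
print(bot.finish_job())"
```

```text
the job is handed in; nothing more can be done
None
```

Job handed in after about 30 s on the robot's clock, no verdict returned: the three-vial rack is out at the front wall with its vials upright, the lock bar was pushed back left to its stop, and the other two racks looked home when last in full view.

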